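Hang the hand rest on the glass-cutting wheel head

TASK

Hang the wooden hand rest on the sloped panel in front of the cutting wheel: press the large end of its keyhole over the red stud head until the plate lies flush on the panel, then slide it down the slope until the stud is fully home in the narrow end, and let go. The stud may be clamped anywhere along its cross slot, so feel or look for it. Leave the glasses, the spare pad, the sprayer and the brush where they are.

Things in the scene. Friction and masses are not known exactly. Their poses are not given: they have to be found in the camera images.
- rest: Hand rest, 0.2 to 0.4 kg: dark steel plate 110 (its x) by 80 (y) by 4 mm with a wooden bar on it, 20 mm wide (y), 44 long (x -52 to -8 mm), from 4 to 48 mm above the underside. Origin: centre of the plate's underside; z out of the bar's side. Starts flat on the table, bar up. The keyhole is on the line y = 0. When hung, x points up the slope, z away from the panel.
- keyhole (a point): Centre of the keyhole's large end, an eight-sided hole 20 mm across, right through the plate, on the underside (rest frame: x +10, y 0, z 0 mm). From it a slot 10.5 mm wide with a tapered mouth runs towards the rest's +x and ends at x = +38 mm.
- slot_end (a point): Where the stud's centre lies when fully home in the narrow end, on the plate's underside (rest frame: x +34, y 0, z 0 mm): 24 mm from the centre of the large end.
- grip (a point): Middle of the wooden bar's grip (rest frame: x -24, y 0, z +27 mm). Pinch it here across y.
- panel: Fixed, rigid aluminium panel 170 (x) by 150 (y) mm in front of the cutting wheel, sloping 35 degrees from level, rising away from the robot. x points up the slope, y along its width to the left, z out of the face (up and towards the robot). Origin on the face, in the middle of a dark cross slot, 105 mm above the table. Bare but for the stud.
- slot_mid (a point): Middle of the cross slot (the panel's origin). The fixed stud stands square on the face at panel x = 0 and at an unreported panel y from -12 to +12 mm: find it by sight or touch. Stud: neck 8 mm thick; red head 15 mm across, its underside 7 mm and its chamfered top 11 mm above the face.
- pad: Bystander: spare wooden pad of 110 by 80 by 22 mm with a square block of 50 mm on it, 36 mm high in all, no keyhole. Origin under its centre.
- blue_glass: Bystander: blue tumbler, 72 mm across, 85 mm high. Origin under its centre.
- red_glass: Bystander: red tumbler, 72 mm across, 85 mm high. Origin under its centre.
- clear_glass: Bystander: clear tumbler, 72 mm across, 85 mm high. Origin under its centre.
- sprayer: Bystander: white bottle with a blue cap, 66 mm across, 170 mm high. Origin under its centre.
- brush: Bystander: brush 160 mm long lying on the table. Origin under its middle.
There are look-alikes about, which are no part of the job. Leave any yellow look-alike of the rest alone.

How it is judged:
By the outcome, as a careful person would: the job done as asked, in the order asked, and still so for the second after the job is handed in, with the robot touching nothing.
It also fails if it takes over 54 s, if anything falls off the work surface, if the arm or the gripper's body presses on something with over 40 N, if the wrist force passes 120 N, or if a joint passes its speed limit or range.

ROBOT

A 6-joint arm with a two-finger parallel gripper is mounted at the origin on the work surface. World frame = base frame: x ahead of the robot, y to its left, z up, the work surface at z = 0. Lengths are in m, angles in rad, forces in N, time in s.
With the tool pointing down it reaches from about 0.325 to 0.9 m from the base axis. Payload 3.5 kg.
Tool frame: the origin (TCP) lies at the very end of the fingers, on their centre line; the grasp point (between the pads) lies 19 mm behind it; z points along the fingers, y is the line along which they close (so a half turn about z gives the same grasp; the last joint's range is limited). The gripper opens to 85 mm and grips with 20 to 120 N. Pads are 22 mm wide; open, the fingers measure 114 mm over their backs; the gripper's body (76 mm by 85 mm) begins 54 mm behind the grasp point. The pads swing forward as they close: fully open they stand 13 mm farther back than shut.
Start: joints at [-1.22, 0.276, -0.026, 1.268, 0, 1.467], TCP at [0.274, -0.562, 0.231] pointing down, gripper open.
Joint ranges: [-3.12, 3.12], [-0.85, 1.88], [-1.08, 1.24], [-1.95, 2.15], [-1.57, 1.53], [-3.14, 3.14]. Speed limits (rad/s): [2.57, 2.57, 3.14, 3.14, 3.14, 3.14].

INTERFACE

Orientations are given as a unit quaternion [x, y, z, w].
In Python, from rig import bot, snapshot, camera_params, ticket, nets gives the robot as it stands.
- The arm moves only by the tool carry_out, never from a script. Its argument "moves" is a list of rows, each an object of numbers: "tx", "ty", "tz": the shift along the tool's x, y, z in mm; "rx", "ry", "rz": the turn, a rotation vector about the tool's x, y, z in degrees; "claw": the finger opening in mm, from 0 to 85.4. A call has exactly 10 rows; each row is the pose to reach, as a shift and turn from the pose commanded when the call began, along the tool's axes at that moment; what a row does not reach only later rows make up. A row lasts 1/12 s, in which the tool goes at most 41.7 mm and 7.16 degrees, less where a joint would pass 70% of its speed; a pose out of reach is approached as far as the arm can. A call with a gripper value outside its range is refused whole. The fingers move at their own pace and stop on an object; the grip force is fixed at half the most. Time passes only in rows, so rows that repeat a pose let the fingers close, or fill a call up. It gives the time, the measured TCP pose, the force, the opening and the grip force at its end, in the units of the state.
- bot.observe(): the state, without advancing time (a new reading comes with each control period).
- snapshot(name): name is "scene" or "top"; returns the picture (384x512x3 uint8, red, green, blue); there is no depth.
- camera_params(name): a dict with "camera_matrix" (3x3 intrinsics, pixels), "k1" (the pictures are not rectified: a ray, as slopes to the right and down, at radius r is drawn at 1 + k1 r^2 times it, then the intrinsics apply), "position" and "rotation" of the camera in the world. Camera axes: x right, y up, looking along -z (the intrinsics and any distortion apply to the point x, -y, -z); pixel columns grow to the right and rows downward; lengths in m; the calibration is good to about 2 mm. A picture is of the moment at which its call begins. camera_params takes no time and is no camera call.
- ticket.finish_job(): hands the job in; it is judged then, once.
Trained networks look in the newest picture that a camera, given by its name, has taken for a name from the list of things; names that differ only in an ending like _2 or _b are one class to them, and where a whole thing is asked for, a point or a joint stands for the part that bears it (a point fixed in the world has none). Each returns a list of dicts, best first, with "score" (0 to 1); they miss things now and then, are a little off and sometimes report something else, mostly with a low value. They report only what shows in the picture. A call takes as long as a camera call. They do not tell look-alikes from the thing itself.
- nets.find_in(camera, target): "pixel" ([column, row] in pixels, amid what is visible of it).
The state is a dict: "t": time; "joint_positions": joint angles; "dq": joint speeds; "joint_torque": joint torques, N m; "eef_pos": TCP position; "ee_rot": TCP orientation; "contact_force": force on the tool from outside, world axes, zero at the start; "wrist_torque": the same for the moment, N m; "width": finger opening in m; "gripper_force": force on a finger pad.
Only numpy, scipy, OpenCV 4.12 (cv2) and the standard library are available. Lean on these libraries where they do the work, as an engineer would, in place of code of your own. Each camera call takes 0.05 s, during which the arm holds its last target. There are 200 camera calls.

## Working session

There is one attempt and no reset: what is moved stays moved. The work goes in short steps, Python scripts to look and compute and a tool call to move; the robot and the scene stay as the last step left them, time stands still between calls to the robot, and variables do not carry over. Pictures are saved under pics/ and viewed, at most 10 in all, crops included, and the job is handed in when it is done.

Besides the shell and the picture viewer there is one more tool, called after "Call:" as name(argument=value, ...) on one line, values as JSON. carry_out: Moves the arm, as the interface text tells. Its arguments: {"type":"object","properties":{"moves":{"type":"array","items":{"type":"object","properties":{"tx":{"type":"number"},"ty":{"type":"number"},"tz":{"type":"number"},"rx":{"type":"number"},"ry":{"type":"number"},"rz":{"type":"number"},"claw":{"type":"number"}}}}},"required":["moves"]}

```bash
mkdir -p pics; cat > h.py <<'E'
import numpy as np, cv2
from rig import bot, snapshot, camera_params, ticket, nets
from scipy.spatial.transform import Rotation as R
def ray(n,px):
    c=camera_params(n);K=np.array(c["camera_matrix"]);k=c["k1"]
    p=cv2.undistortPoints(np.array([[px]],float),K,np.array([k,0,0,0,0.]))[0,0]
    M=np.array(c["rotation"]); 
    if M.shape!=(3,3): M=R.from_quat(M).as_matrix()
    return np.array(c["position"]),M@np.array([p[0],-p[1],-1])
def atz(n,px,z):
    o,d=ray(n,px);return o+d*(z-o[2])/d[2]
def proj(n,P):
    c=camera_params(n);K=np.array(c["camera_matrix"]);M=np.array(c["rotation"])
    if M.shape!=(3,3): M=R.from_quat(M).as_matrix()
    q=M.T@(np.array(P)-np.array(c["position"]));s=np.array([q[0],-q[1]])/-q[2]
    s=s*(1+c["k1"]*(s@s));return K[:2,:2]@s+K[:2,2]
def save(n,f,crop=None,k=1):
    im=snapshot(n)
    if crop: a,b,c,d=crop;im=im[b:d,a:c]
    im=cv2.resize(im,None,fx=k,fy=k,interpolation=cv2.INTER_CUBIC)
    cv2.imwrite("pics/"+f,im[:,:,::-1])
E
python3 - <<'E'
from h import *
ims=[snapshot(n) for n in("scene","top")]
cv2.imwrite("pics/a.png",cv2.resize(ims[0],None,fx=1.5,fy=1.5)[:,:,::-1]);cv2.imwrite("pics/b.png",cv2.resize(ims[1],None,fx=1.5,fy=1.5)[:,:,::-1])
for n in("scene","top"):
    c=camera_params(n);print(n,c)
    for t in("rest","keyhole","grip","panel","slot_mid","pad"):
        print(t,[(np.round(d["pixel"],1).tolist(),round(d["score"],2),np.round(atz(n,d["pixel"],.02),3).tolist()) for d in nets.find_in(n,t)][:4])
s=bot.observe();print(s["t"],s["eef_pos"],s["ee_rot"],s["contact_force"])
E
```

```text
scene {'camera_matrix': array([[439.47798283,   0.        , 258.63455799],
       [  0.        , 439.47798283, 192.48343634],
       [  0.        ,   0.        ,   1.        ]]), 'k1': 0.019467530858854876, 'position': array([1.05115298, 0.41062785, 1.22865365]), 'rotation': array([0.11943105, 0.24242947, 0.87002637, 0.41233274])}
rest [([236.1, 120.8], 0.9, [0.293, -0.299, 0.02]), ([215.0, 161.0], 0.79, [0.471, -0.239, 0.02]), ([260.4, 174.1], 0.65, [0.415, -0.087, 0.02]), ([235.8, 201.7], 0.57, [0.547, -0.081, 0.02])]
keyhole [([235.1, 120.8], 0.97, [0.295, -0.301, 0.02]), ([218.1, 155.8], 0.7, [0.448, -0.245, 0.02]), ([258.9, 168.0], 0.65, [0.399, -0.107, 0.02])]
grip [([236.0, 122.5], 0.86, [0.299, -0.294, 0.02]), ([259.8, 168.9], 0.81, [0.4, -0.102, 0.02])]
panel [([231.6, 201.1], 0.73, [0.554, -0.093, 0.02]), ([155.7, 145.4], 0.55, [0.552, -0.439, 0.02])]
slot_mid [([237.2, 200.8], 0.63, [0.541, -0.08, 0.02])]
pad [([357.7, 253.9], 0.62, [0.453, 0.315, 0.02])]
top {'camera_matrix': array([[498.23386559,   0.        , 254.61869434],
       [  0.        , 498.23386559, 191.890973
[... 354 characters left out ...]
, 0.02])]
keyhole [([328.4, 213.6], 0.76, [0.439, -0.257, 0.02]), ([283.2, 229.3], 0.75, [0.384, -0.102, 0.02]), ([342.7, 259.1], 0.68, [0.283, -0.307, 0.02]), ([270.9, 172.3], 0.2, [0.58, -0.059, 0.02])]
grip [([329.0, 209.8], 0.92, [0.452, -0.259, 0.02]), ([345.4, 258.0], 0.78, [0.287, -0.316, 0.02]), ([283.1, 228.3], 0.66, [0.387, -0.102, 0.02])]
panel [([269.5, 169.3], 0.78, [0.591, -0.054, 0.02])]
slot_mid [([272.4, 170.7], 0.7, [0.586, -0.064, 0.02]), ([329.3, 211.6], 0.16, [0.446, -0.26, 0.02])]
pad [([159.5, 210.7], 0.92, [0.444, 0.325, 0.02])]
0.7 [ 0.27398537 -0.56176489  0.23137137] [9.74373408e-01 2.24936567e-01 1.68109749e-06 4.42095367e-05] [-0.38162834 -0.05827447 -0.53402814]
```

View pics/a.png

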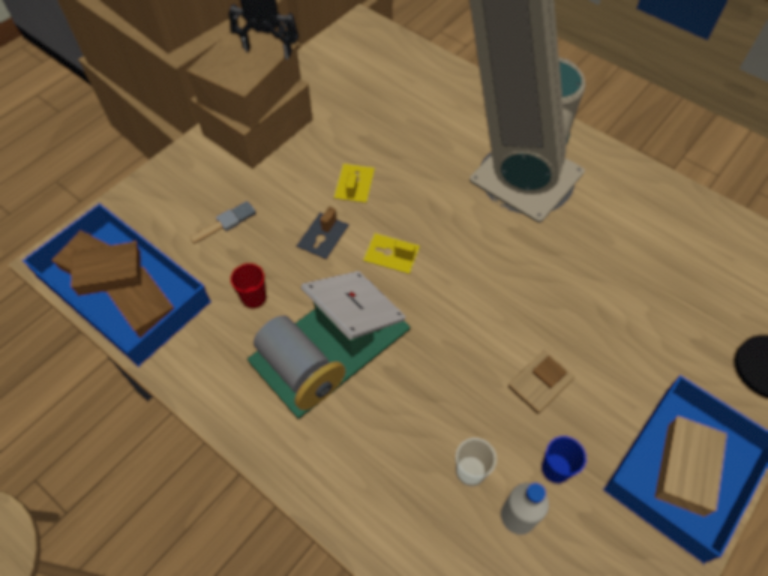

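View pics/b.png

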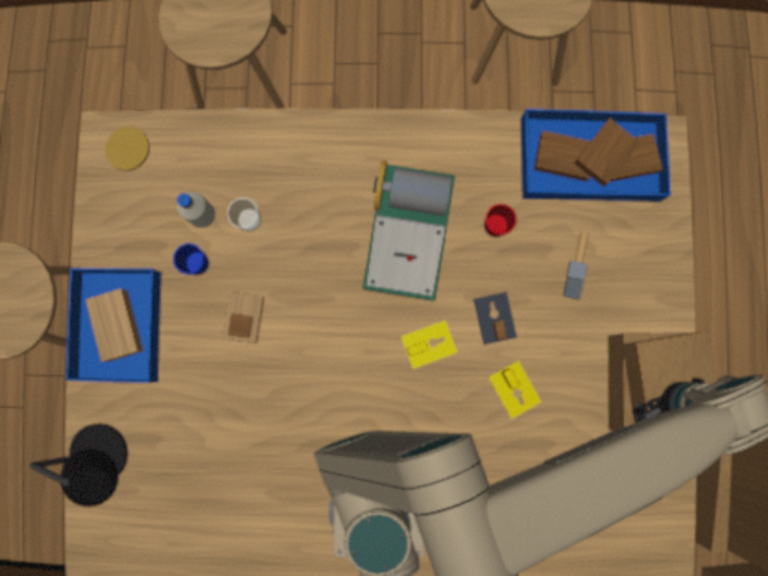

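Top view, full-resolution pixels. Three things could pass for the rest: the dark plate with the wooden bar at (330,212), and yellow look-alikes at (286,229) and (344,259). I choose the dark one, whose keyhole points away from the robot. The panel is at (270,170) with the red stud right of its middle at about (273,172). Next I'll crop close and measure.

```bash
python3 - <<'E'
from h import *
T=snapshot("top");S=snapshot("scene")
cr=[T[185:240,300:365],T[135:205,235:305],S[135:180,190:245],S[175:230,195:280]]
cv2.imwrite("pics/c.png",np.vstack([np.hstack([cv2.resize(c,(390,290),interpolation=cv2.INTER_CUBIC) for c in cr[i:i+2]]) for i in(0,2)])[:,:,::-1])
for n,I,b,pb in(("top",T,(300,185,365,240),(235,140,305,205)),("scene",S,(190,135,245,180),(195,175,280,230))):
    x0,y0,x1,y1=b;c=I[y0:y1,x0:x1].astype(int)
    m=(c.max(2)<105)&(c.max(2)-c.min(2)<30)
    k,l,st,_=cv2.connectedComponentsWithStats(m.astype(np.uint8));j=1+st[1:,4].argmax()
    v,u=np.nonzero(l==j);W=np.array([atz(n,(a+x0,d+y0),.004)[:2] for a,d in zip(u,v)])
    r=cv2.minAreaRect((W*1000).astype(np.float32));print(n,"plate",len(u),r,np.median(c[l==j],0))
    # bar brown
    m=(c[...,0]-c[...,2]>25)&(c[...,0]<150)&(c[...,0]>60)
    k,l,st,ce=cv2.connectedComponentsWithStats(m.astype(np.uint8))
    for j in range(1,k):
        if st[j,4]>15:
            print(" brown",st[j],ce[j]+[x0,y0],atz(n,ce[j]+[x0,y0],.048),np.median(c[l==j],0))
    x0,y0,x1,y1=pb;c=I[y0:y1,x0:x1].astype(int)
    w=np.clip(c[...,0]-np.maximum(c[...,1],c[...,2])-30,0,None)
    v,u=np.nonzero(w);ww=w[v,u];p=np.array([u@ww,v@ww])/ww.sum()+[x0,y0];print(" red",p,len(u));
    m=(c.min(2)>140)&(c.max(2)-c.min(2)<30)
    k,l,st,ce=cv2.connectedComponentsWithStats(m.astype(np.uint8));j=1+st[1:,4].argmax()
    cn=max(cv2.findContours((l==j).astype(np.uint8),0,1)[0],key=cv2.contourArea)
    q=cv2.approxPolyDP(cv2.convexHull(cn),4,True)[:,0]+[x0,y0];print(" panel",st[j],q.tolist())
E
```

```text
top plate 545 ((446.7599182128906, -263.82464599609375), (106.56793212890625, 77.82014465332031), 12.777666091918945) [65. 68. 75.]
 brown [15  9 30 32 68] [334.04411765 203.94117647] [ 0.4702713  -0.27270454  0.048     ] [128.5 108.5  84. ]
 brown [26 16  7 12 25] [328.48 206.28] [ 0.46220742 -0.25368642  0.048     ] [126. 107.  83.]
 brown [29 28 11 15 98] [333.24489796 220.28571429] [ 0.41489222 -0.26974506  0.048     ] [113.   82.5  53. ]
 red [271.12279512 173.79850746] 625
 panel [  11    5   50   51 1844] [[251, 145], [295, 152], [287, 193], [246, 189]]
scene plate 476 ((449.9546203613281, -260.9635009765625), (108.13832092285156, 77.48368072509766), 12.493603706359863) [59. 63. 69.]
 brown [41  0 14 12 82] [239.5        138.65853659] [ 0.36266602 -0.22185273  0.048     ] [148. 124.  87.]
 brown [  0   2  44  43 481] [210.48648649 157.76091476] [ 0.48428745 -0.24392046  0.048     ] [140. 118.  84.]
 brown [19 21  8  9 34] [212.38235294 159.94117647] [ 0.48684855 -0.23315769  0.048     ] [124. 105.  79.]
 brown [ 0 32 15 13 83] [195.01204819 174.72289157] [ 0.56559856 -0.23694006  0.048     ] [147. 124.  86.]
 brown [38 37 17  8 44] [236.20454545 176.22727273] [ 0.48575509 -0.13083762  0.048     ] [148. 125.  87.]
 red [234.31896552 195.85344828] 10
 panel [21  8 21  8 67] [[236, 183], [216, 190]]
```

View pics/c.png

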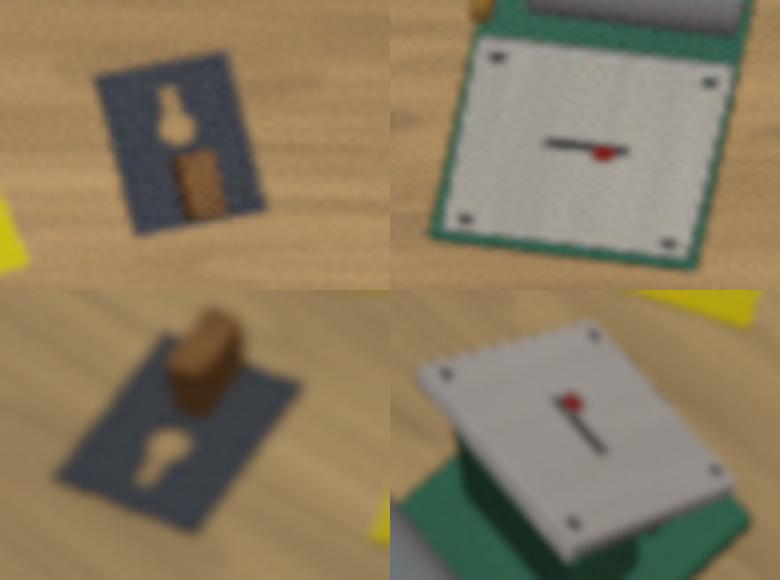

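The crop confirms the choice: dark steel plate, wooden bar at the robot end, keyhole pointing away. The stud is near the right end of the slot, top (273,172), scene (234.5,196). Next I'll fit the panel pose.

```bash
cat >> h.py <<'E'
def panelT(x,y,yaw):
    return R.from_euler("ZY",[yaw,-np.radians(35)]).as_matrix(),np.array([x,y,.105])
E
python3 - <<'E'
from h import *
from scipy.optimize import least_squares
obs={"top":[(251.2,144.2),(297.3,150.9),(289.2,197.3),(244.3,191),(263.2,169.5),(277.5,171.4),(273.05,171.9)],
"scene":[(234.2,224.3),(201.1,189.8),(238.6,181.1),(270.2,212.4),(241.9,205.7),(231.4,195.5),(234.7,196.2)]}
def f(p):
    M,o=panelT(*p[:3]);c,s,h=p[3:]
    L=[(c+.085,.075,0),(c+.085,-.075,0),(c-.085,-.075,0),(c-.085,.075,0),(0,h,0),(0,-h,0),(0,s,.010)]
    return np.concatenate([(proj(n,M@np.array(q)+o)-(np.array(z)-.4)) for n in obs for q,z in zip(L,obs[n])])
r=least_squares(f,[.58,-.06,-.1,0,0,.02],loss="soft_l1");print(r.x,np.degrees(r.x[2]));print(r.fun.reshape(2,7,2).round(1).tolist())
M,o=panelT(*r.x[:3])
print("stud base",M@[0,r.x[4],0]+o)
# independent triangulation of stud head
A=[];b=[]
for n in obs:
    q,d=ray(n,np.array(obs[n][6])-.4);d/=np.linalg.norm(d);P=np.eye(3)-np.outer(d,d);A.append(P);b.append(P@q)
X=np.linalg.solve(sum(A),sum(b));print("head tri",X,M.T@(X-o))
s=bot.observe();Rt=R.from_quat(s["ee_rot"]).as_matrix();print(Rt.round(3).tolist())
rest=np.array([.448,-.262,0]);a=np.radians(12.6);g=rest+np.array([-.024*np.cos(a),-.024*np.sin(a),.027])
# TCP 19mm past grasp point
tcp=g-[0,0,.019];print("tcp goal",tcp,"in tool mm",1000*Rt.T@(tcp-s["eef_pos"]))
for q in R.from_euler("xz",[np.pi,0]),: 
  for yaw in(a,a+np.pi,):
    G=R.from_euler("z",yaw).as_matrix()@np.diag([1,-1,-1]);print(np.degrees(R.from_matrix(Rt.T@G).as_rotvec()))
E
```

```text
[ 0.5782469  -0.05180325 -0.15198293 -0.00401267 -0.0103819   0.02368962] -8.707980326980518
[[[-0.8, -0.3], [-0.7, 0.4], [-1.1, -0.7], [-0.1, -1.4], [-0.4, -0.8], [-0.5, -0.4], [-0.2, -0.2]], [[0.4, -1.2], [-0.3, -1.1], [-0.1, -1.0], [0.3, -1.6], [-0.9, -0.2], [-0.8, -0.3], [0.2, -0.7]]]
stud base [ 0.5766751  -0.06206548  0.105     ]
head tri [ 0.57101002 -0.06215954  0.10822796] [-0.00272392 -0.01133256  0.00584792]
[[0.899, 0.438, -0.0], [0.438, -0.899, -0.0], [-0.0, 0.0, -1.0]]
tcp goal [ 0.424578   -0.26723544  0.008     ] in tool mm [ 264.48004305 -198.72402275  223.31780719]
[3.21346038e-03 1.29039337e-03 1.33986961e+01]
[-1.88466167e-03  4.69336386e-03 -1.66601304e+02]
```

Call:
carry_out(moves=[{"tx": 30,"ty": -22,"tz": 0,"rz": 2,"claw": 60},{"tx": 60,"ty": -45,"tz": 5,"rz": 5,"claw": 60},{"tx": 92,"ty": -69,"tz": 20,"rz": 8,"claw": 60},{"tx": 123,"ty": -93,"tz": 40,"rz": 10,"claw": 60},{"tx": 154,"ty": -116,"tz": 60,"rz": 12,"claw": 60},{"tx": 185,"ty": -139,"tz": 80,"rz": 13.4,"claw": 60},{"tx": 216,"ty": -162,"tz": 100,"rz": 13.4,"claw": 60},{"tx": 245,"ty": -184,"tz": 120,"rz": 13.4,"claw": 60},{"tx": 264.5,"ty": -199,"tz": 140,"rz": 13.4,"claw": 60},{"tx": 264.5,"ty": -199,"tz": 150,"rz": 13.4,"claw": 60}])

```text
invalid input
```

Call:
carry_out(moves=[{"tx": 30,"ty": -22,"tz": 0,"rx": 0,"ry": 0,"rz": 2,"claw": 60},{"tx": 60,"ty": -45,"tz": 5,"rx": 0,"ry": 0,"rz": 5,"claw": 60},{"tx": 92,"ty": -69,"tz": 20,"rx": 0,"ry": 0,"rz": 8,"claw": 60},{"tx": 123,"ty": -93,"tz": 40,"rx": 0,"ry": 0,"rz": 10,"claw": 60},{"tx": 154,"ty": -116,"tz": 60,"rx": 0,"ry": 0,"rz": 12,"claw": 60},{"tx": 185,"ty": -139,"tz": 80,"rx": 0,"ry": 0,"rz": 13.4,"claw": 60},{"tx": 216,"ty": -162,"tz": 100,"rx": 0,"ry": 0,"rz": 13.4,"claw": 60},{"tx": 245,"ty": -184,"tz": 120,"rx": 0,"ry": 0,"rz": 13.4,"claw": 60},{"tx": 264.5,"ty": -199,"tz": 140,"rx": 0,"ry": 0,"rz": 13.4,"claw": 60},{"tx": 264.5,"ty": -199,"tz": 150,"rx": 0,"ry": 0,"rz": 13.4,"claw": 60}])

```text
t: 1.63
eef_pos: [0.424, -0.2606, 0.0784]
ee_rot: [0.994, 0.113, -0.001, -0.003]
contact_force: [-1.7, 1.1, -1.3]
width: 0.0598
gripper_force: 0.0
```

```bash
python3 - <<'E'
from h import *
save("scene","d.png",(170,90,270,190),6)
s=bot.observe();print(s["t"],s["eef_pos"],R.from_quat(s["ee_rot"]).as_matrix().round(3).tolist())
E
```

```text
1.6833 [ 0.42267243 -0.26236225  0.077511  ] [[0.975, 0.223, -0.005], [0.223, -0.975, 0.005], [-0.004, -0.006, -1.0]]
```

View pics/d.png

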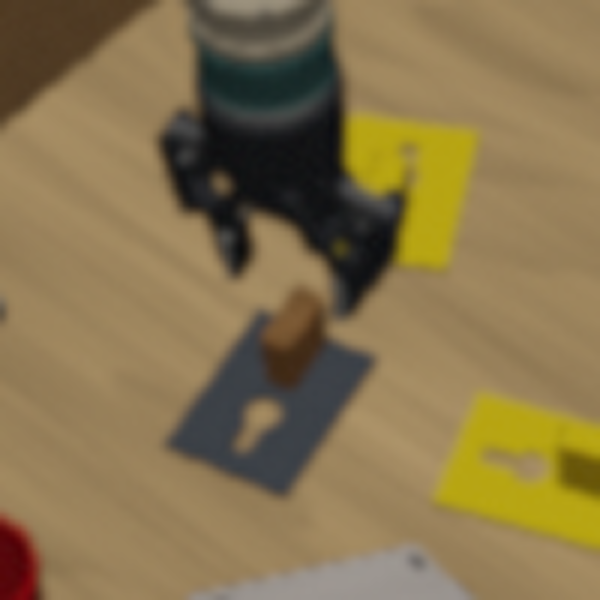

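The open fingers straddle the bar, which is at crop (295,340). Going down and gripping.

Call:
carry_out(moves=[{"tx": 0,"ty": 0,"tz": 12,"rx": 0,"ry": 0,"rz": 0,"claw": 60},{"tx": 0,"ty": 0,"tz": 30,"rx": 0,"ry": 0,"rz": 0,"claw": 60},{"tx": 0,"ty": 0,"tz": 48,"rx": 0,"ry": 0,"rz": 0,"claw": 60},{"tx": 0,"ty": 0,"tz": 64,"rx": 0,"ry": 0,"rz": 0,"claw": 60},{"tx": 0,"ty": 0,"tz": 72,"rx": 0,"ry": 0,"rz": 0,"claw": 60},{"tx": 0,"ty": 0,"tz": 72,"rx": 0,"ry": 0,"rz": 0,"claw": 60},{"tx": 0,"ty": 0,"tz": 72,"rx": 0,"ry": 0,"rz": 0,"claw": 40},{"tx": 0,"ty": 0,"tz": 72,"rx": 0,"ry": 0,"rz": 0,"claw": 20},{"tx": 0,"ty": 0,"tz": 72,"rx": 0,"ry": 0,"rz": 0,"claw": 5},{"tx": 0,"ty": 0,"tz": 72,"rx": 0,"ry": 0,"rz": 0,"claw": 5}])

```text
t: 2.52
eef_pos: [0.4255, -0.2682, 0.0107]
ee_rot: [0.994, 0.11, 0.001, 0.001]
contact_force: [-0.9, -1.4, 4.4]
width: 0.0195
gripper_force: 59.0
```

Call:
carry_out(moves=[{"tx": 0,"ty": 0,"tz": 0,"rx": 0,"ry": 0,"rz": 0,"claw": 5},{"tx": 0,"ty": 0,"tz": 0,"rx": 0,"ry": 0,"rz": 0,"claw": 5},{"tx": 0,"ty": 0,"tz": 0,"rx": 0,"ry": 0,"rz": 0,"claw": 5},{"tx": 0,"ty": 0,"tz": 0,"rx": 0,"ry": 0,"rz": 0,"claw": 5},{"tx": 0,"ty": 0,"tz": -10,"rx": 0,"ry": 0,"rz": 0,"claw": 5},{"tx": 0,"ty": 0,"tz": -30,"rx": 0,"ry": 0,"rz": 0,"claw": 5},{"tx": 0,"ty": 0,"tz": -60,"rx": 0,"ry": 0,"rz": 0,"claw": 5},{"tx": 0,"ty": 0,"tz": -95,"rx": 0,"ry": 0,"rz": 0,"claw": 5},{"tx": 0,"ty": 0,"tz": -130,"rx": 0,"ry": 0,"rz": 0,"claw": 5},{"tx": 0,"ty": 0,"tz": -160,"rx": 0,"ry": 0,"rz": 0,"claw": 5}])

```text
t: 3.35
eef_pos: [0.4238, -0.2661, 0.1712]
ee_rot: [0.994, 0.11, -0.0, -0.0]
contact_force: [0.4, -0.2, -2.8]
width: 0.0195
gripper_force: 59.1
```

```bash
cat >> h.py <<'E'
YAW=-.152; STUD=np.array([.5767,-.0621,.105]); INH=np.array([-.0235,0,.0095]) # TCP in rest frame
def rel(kx,h,cur=None,dy=0):
    """tool-frame shift mm / rotvec deg bringing rest point (kx,0,0) to height h over stud"""
    s=bot.observe();Rt=R.from_quat(s["ee_rot"]).as_matrix();p=s["eef_pos"]
    M=panelT(0,0,YAW)[0];t=STUD+M@(np.array([-kx,dy,h])+INH);G=M@np.diag([1,-1,-1])
    return (1000*Rt.T@(t-p)).round(1),np.degrees(R.from_matrix(Rt.T@G).as_rotvec()).round(2),t
E
python3 - <<'E'
from h import *
save("scene","e.png",(150,60,290,220),5)
s=bot.observe();print(s["eef_pos"],s["contact_force"]);print(rel(.010,.040))
E
```

```text
[ 0.42720147 -0.26881822  0.17752835] [0.58997871 0.15124824 0.1922697 ]
(array([ 138.7, -189.7,   50.6]), array([-6.16, 34.16, 20.77]), array([ 0.52151012, -0.05364593,  0.12633322]))
```

View pics/e.png

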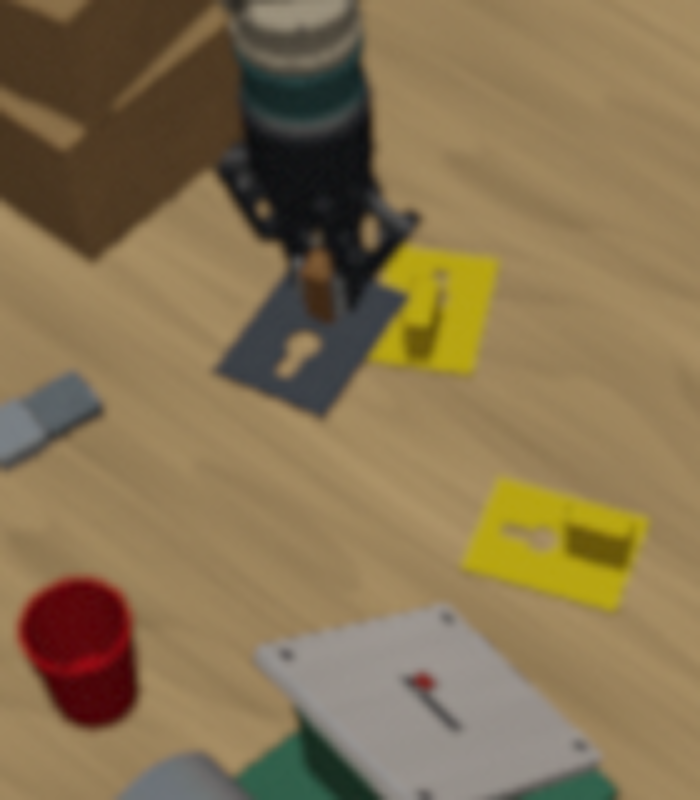

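The rest is held firmly and level, with the keyhole at crop (298,352). Moving to hover square to the panel.

Call:
carry_out(moves=[{"tx": 5,"ty": -8,"tz": 0,"rx": 0,"ry": 2,"rz": 1,"claw": 5},{"tx": 15,"ty": -25,"tz": 0,"rx": -1,"ry": 6,"rz": 4,"claw": 5},{"tx": 33,"ty": -50,"tz": 0,"rx": -2,"ry": 11,"rz": 7,"claw": 5},{"tx": 52,"ty": -78,"tz": 2,"rx": -3,"ry": 17,"rz": 10,"claw": 5},{"tx": 73,"ty": -107,"tz": 6,"rx": -4,"ry": 22,"rz": 13,"claw": 5},{"tx": 93,"ty": -136,"tz": 11,"rx": -5,"ry": 27,"rz": 16,"claw": 5},{"tx": 111,"ty": -163,"tz": 17,"rx": -6,"ry": 31,"rz": 19,"claw": 5},{"tx": 123,"ty": -181,"tz": 22,"rx": -6.2,"ry": 34.2,"rz": 20.8,"claw": 5},{"tx": 130,"ty": -191,"tz": 27,"rx": -6.2,"ry": 34.2,"rz": 20.8,"claw": 5},{"tx": 130,"ty": -191,"tz": 27,"rx": -6.2,"ry": 34.2,"rz": 20.8,"claw": 5}])

```text
t: 4.23
eef_pos: [0.5051, -0.0482, 0.1378]
ee_rot: [0.953, -0.072, 0.292, 0.019]
contact_force: [-1.6, -0.5, -3.4]
width: 0.0194
gripper_force: 59.9
```

Call:
carry_out(moves=[{"tx": 0,"ty": 0,"tz": 0,"rx": 0,"ry": 0,"rz": 0,"claw": 5},{"tx": 0,"ty": 0,"tz": 0,"rx": 0,"ry": 0,"rz": 0,"claw": 5},{"tx": 0,"ty": 0,"tz": 0,"rx": 0,"ry": 0,"rz": 0,"claw": 5},{"tx": 0,"ty": 0,"tz": 0,"rx": 0,"ry": 0,"rz": 0,"claw": 5},{"tx": 0,"ty": 0,"tz": 0,"rx": 0,"ry": 0,"rz": 0,"claw": 5},{"tx": 0,"ty": 0,"tz": 0,"rx": 0,"ry": 0,"rz": 0,"claw": 5},{"tx": 0,"ty": 0,"tz": 0,"rx": 0,"ry": 0,"rz": 0,"claw": 5},{"tx": 0,"ty": 0,"tz": 0,"rx": 0,"ry": 0,"rz": 0,"claw": 5},{"tx": 0,"ty": 0,"tz": 0,"rx": 0,"ry": 0,"rz": 0,"claw": 5},{"tx": 0,"ty": 0,"tz": 0,"rx": 0,"ry": 0,"rz": 0,"claw": 5}])

```text
t: 5.07
eef_pos: [0.5096, -0.0522, 0.1423]
ee_rot: [0.952, -0.074, 0.296, 0.021]
contact_force: [0.1, 0.1, -3.1]
width: 0.0194
gripper_force: 59.9
```

```bash
python3 - <<'E'
from h import *
T=snapshot("top");S=snapshot("scene")
cv2.imwrite("pics/f.png",np.hstack([cv2.resize(c,(400,400),interpolation=cv2.INTER_CUBIC) for c in(T[145:215,230:300],S[145:235,185:275])])[:,:,::-1])
s=bot.observe();print(s["t"],s["eef_pos"],s["contact_force"],s["joint_positions"]);print(rel(.010,.060),rel(.01,.04))
M=panelT(0,0,YAW)[0];Rt=R.from_quat(s["ee_rot"]).as_matrix()@np.diag([1,-1,-1]);p=s["eef_pos"]-Rt@INH
for n in("top","scene"):
    print(n,"pred key big",proj(n,p+Rt@[.01,0,.002]),"slot end",proj(n,p+Rt@[.038,0,.002]),"corners",[proj(n,p+Rt@[a,b,.004]).round(1).tolist() for a,b in((.055,.04),(.055,-.04),(-.055,-.04),(-.055,.04))])
E
```

```text
5.1667 [ 0.50965567 -0.0521457   0.14228949] [-0.28559008 -0.34134976 -2.55820042] [-0.26748866 -0.1888113  -0.88097952  0.27890676  0.06844607  3.04979208]
(array([ 0.6, -0.3, -0.1]), array([-0.17,  0.44, -0.2 ]), array([ 0.51017086, -0.05190896,  0.14271626])) (array([ 0.8, -0.3, 19.9]), array([-0.17,  0.44, -0.2 ]), array([ 0.52151012, -0.05364593,  0.12633322]))
top pred key big [271.46126428 178.82764763] slot end [272.77943618 171.04873013] corners [[260.9, 164.5], [286.2, 168.6], [280.6, 198.7], [256.2, 194.7]]
scene pred key big [241.73614227 181.63557103] slot end [235.47234934 183.13491981] corners [[241.1, 192.5], [222.8, 174.8], [247.0, 169.7], [264.7, 186.2]]
```

View pics/f.png

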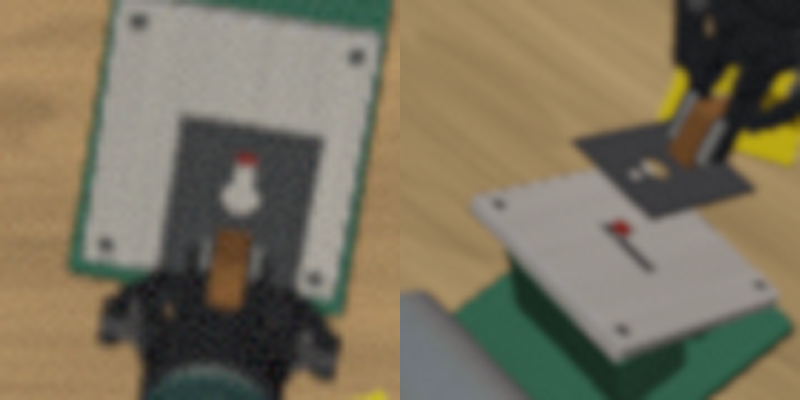

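Both views match the predicted pose: keyhole at top-crop (240,195) and scene-crop (655,167), stud head showing through the slot at (245,158). Going down to just above the stud head.

Call:
carry_out(moves=[{"tx": 0.6,"ty": -0.3,"tz": 5,"rx": 0,"ry": 0.4,"rz": 0,"claw": 5},{"tx": 0.6,"ty": -0.3,"tz": 15,"rx": 0,"ry": 0.4,"rz": 0,"claw": 5},{"tx": 0.6,"ty": -0.3,"tz": 27,"rx": 0,"ry": 0.4,"rz": 0,"claw": 5},{"tx": 0.6,"ty": -0.3,"tz": 37,"rx": 0,"ry": 0.4,"rz": 0,"claw": 5},{"tx": 0.6,"ty": -0.3,"tz": 42,"rx": 0,"ry": 0.4,"rz": 0,"claw": 5},{"tx": 0.6,"ty": -0.3,"tz": 44,"rx": 0,"ry": 0.4,"rz": 0,"claw": 5},{"tx": 0.6,"ty": -0.3,"tz": 44,"rx": 0,"ry": 0.4,"rz": 0,"claw": 5},{"tx": 0.6,"ty": -0.3,"tz": 44,"rx": 0,"ry": 0.4,"rz": 0,"claw": 5},{"tx": 0.6,"ty": -0.3,"tz": 44,"rx": 0,"ry": 0.4,"rz": 0,"claw": 5},{"tx": 0.6,"ty": -0.3,"tz": 44,"rx": 0,"ry": 0.4,"rz": 0,"claw": 5}])

```text
t: 6.0
eef_pos: [0.5351, -0.0557, 0.107]
ee_rot: [0.951, -0.074, 0.3, 0.021]
contact_force: [-0.5, -1.0, -2.8]
width: 0.0193
gripper_force: 59.9
```

```bash
python3 - <<'E'
from h import *
T=snapshot("top");S=snapshot("scene")
cv2.imwrite("pics/g.png",np.hstack([cv2.resize(c,(400,400),interpolation=cv2.INTER_CUBIC) for c in(T[155:195,250:290],S[165:215,215:265])])[:,:,::-1])
s=bot.observe();print(s["t"],s["eef_pos"],s["contact_force"]);print(rel(.010,.016))
Rt=R.from_quat(s["ee_rot"]).as_matrix()@np.diag([1,-1,-1]);p=s["eef_pos"]-Rt@INH
M=panelT(0,0,YAW)[0]
for n,o,k in(("top",(250,155),10),("scene",(215,165),8)):
    f=lambda X:((proj(n,X)-o+.5)*k).round(0)
    print(n,"hole",f(p+Rt@[.01,0,.004]),"end",f(p+Rt@[.038,0,.004]),"head",f(STUD+M@[0,0,.011]),"corners",[f(p+Rt@[a,b,.004]) for a,b in((.055,.04),(.055,-.04))])
E
```

```text
6.1 [ 0.53507938 -0.05565002  0.10697742] [ 0.748096    0.27230058 -4.1256122 ]
(array([-0.1,  0.1,  0.3]), array([-0.17, -0.01, -0.2 ]), array([ 0.53511724, -0.05573029,  0.10667357]))
top hole [227. 182.] end [240. 106.] head [229. 169.] corners [array([125.,  39.]), array([371.,  79.])]
scene hole [171. 224.] end [121. 237.] head [161. 243.] corners [array([162., 317.]), array([ 19., 175.])]
```

View pics/g.png

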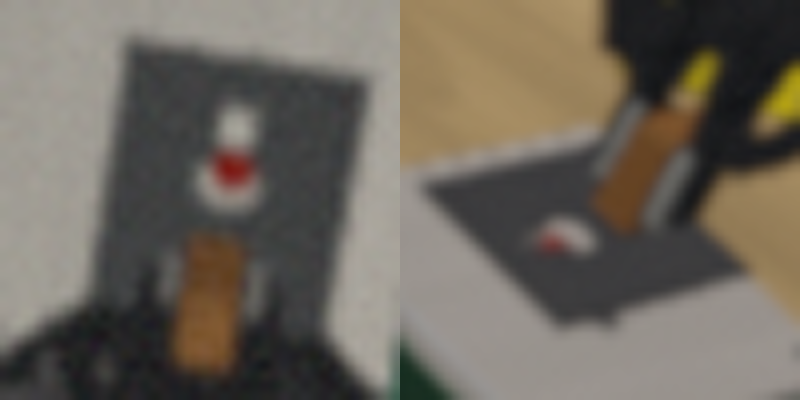

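In the top crop the head is at (233,169) where (229,169) was predicted, and the hole is at about (229,182). That is aligned to within 1 mm. Pressing on.

Call:
carry_out(moves=[{"tx": 0,"ty": 0.5,"tz": 2,"rx": 0,"ry": 0,"rz": 0,"claw": 5},{"tx": 0,"ty": 0.5,"tz": 4,"rx": 0,"ry": 0,"rz": 0,"claw": 5},{"tx": 0,"ty": 0.5,"tz": 6,"rx": 0,"ry": 0,"rz": 0,"claw": 5},{"tx": 0,"ty": 0.5,"tz": 8,"rx": 0,"ry": 0,"rz": 0,"claw": 5},{"tx": 0,"ty": 0.5,"tz": 9,"rx": 0,"ry": 0,"rz": 0,"claw": 5},{"tx": 0,"ty": 0.5,"tz": 10,"rx": 0,"ry": 0,"rz": 0,"claw": 5},{"tx": 0,"ty": 0.5,"tz": 11,"rx": 0,"ry": 0,"rz": 0,"claw": 5},{"tx": 0,"ty": 0.5,"tz": 12,"rx": 0,"ry": 0,"rz": 0,"claw": 5},{"tx": 0,"ty": 0.5,"tz": 12,"rx": 0,"ry": 0,"rz": 0,"claw": 5},{"tx": 0,"ty": 0.5,"tz": 12,"rx": 0,"ry": 0,"rz": 0,"claw": 5}])

```text
t: 6.93
eef_pos: [0.5416, -0.0571, 0.0965]
ee_rot: [0.951, -0.074, 0.3, 0.021]
contact_force: [-0.3, 0.1, -3.1]
width: 0.0192
gripper_force: 59.9
```

```bash
python3 - <<'E'
from h import *
s=bot.observe();M=panelT(0,0,YAW)[0];print(s["t"],"F panel",(M.T@s["contact_force"]).round(1),s["wrist_torque"].round(2) if hasattr(s["wrist_torque"],"round") else s["wrist_torque"]);print(rel(.010,0))
E
```

```text
6.9333 F panel [-2.   0.1 -2.4] [ 0.13  1.03 -0.  ]
(array([ 0.4, -0.3,  3.9]), array([-0.17,  0.05, -0.2 ]), array([ 0.54418865, -0.05711986,  0.09356713]))
```

Call:
carry_out(moves=[{"tx": 0,"ty": 0,"tz": 1,"rx": 0,"ry": 0,"rz": 0,"claw": 5},{"tx": 0,"ty": 0,"tz": 1.5,"rx": 0,"ry": 0,"rz": 0,"claw": 5},{"tx": 0,"ty": 0,"tz": 2,"rx": 0,"ry": 0,"rz": 0,"claw": 5},{"tx": 0,"ty": 0,"tz": 2.5,"rx": 0,"ry": 0,"rz": 0,"claw": 5},{"tx": 0,"ty": 0,"tz": 3,"rx": 0,"ry": 0,"rz": 0,"claw": 5},{"tx": 0,"ty": 0,"tz": 3.5,"rx": 0,"ry": 0,"rz": 0,"claw": 5},{"tx": 0,"ty": 0,"tz": 4,"rx": 0,"ry": 0,"rz": 0,"claw": 5},{"tx": 0,"ty": 0,"tz": 4,"rx": 0,"ry": 0,"rz": 0,"claw": 5},{"tx": 0,"ty": 0,"tz": 4,"rx": 0,"ry": 0,"rz": 0,"claw": 5},{"tx": 0,"ty": 0,"tz": 4,"rx": 0,"ry": 0,"rz": 0,"claw": 5}])

```text
t: 7.77
eef_pos: [0.543, -0.0572, 0.0945]
ee_rot: [0.951, -0.074, 0.3, 0.021]
contact_force: [-21.9, 6.0, 21.5]
width: 0.019
gripper_force: 64.4
```

```bash
python3 - <<'E'
from h import *
s=bot.observe();M=panelT(0,0,YAW)[0];print(s["t"],"F panel",(M.T@s["contact_force"]).round(1),s["wrist_torque"]);print(rel(.010,0))
E
```

```text
7.7667 F panel [-6.2  2.6 30.5] [-0.08697742  1.57054211 -0.19198333]
(array([ 0.4, -0.2,  1.5]), array([-0.14, -0.01, -0.18]), array([ 0.54418865, -0.05711986,  0.09356713]))
```

Flush contact. Easing the press, then sliding down the slope.

Call:
carry_out(moves=[{"tx": 0,"ty": 0,"tz": -1.2,"rx": 0,"ry": 0,"rz": 0,"claw": 5},{"tx": -1,"ty": 0,"tz": -1.2,"rx": 0,"ry": 0,"rz": 0,"claw": 5},{"tx": -3,"ty": 0,"tz": -1.2,"rx": 0,"ry": 0,"rz": 0,"claw": 5},{"tx": -5,"ty": 0,"tz": -1.2,"rx": 0,"ry": 0,"rz": 0,"claw": 5},{"tx": -7,"ty": 0,"tz": -1.2,"rx": 0,"ry": 0,"rz": 0,"claw": 5},{"tx": -9,"ty": 0,"tz": -1.2,"rx": 0,"ry": 0,"rz": 0,"claw": 5},{"tx": -11,"ty": 0,"tz": -1.2,"rx": 0,"ry": 0,"rz": 0,"claw": 5},{"tx": -12,"ty": 0,"tz": -1.2,"rx": 0,"ry": 0,"rz": 0,"claw": 5},{"tx": -12,"ty": 0,"tz": -1.2,"rx": 0,"ry": 0,"rz": 0,"claw": 5},{"tx": -12,"ty": 0,"tz": -1.2,"rx": 0,"ry": 0,"rz": 0,"claw": 5}])

```text
t: 8.6
eef_pos: [0.5374, -0.0568, 0.0909]
ee_rot: [0.95, -0.073, 0.304, 0.022]
contact_force: [-1.1, 1.6, 6.9]
width: 0.0192
gripper_force: 61.0
```

```bash
python3 - <<'E'
from h import *
s=bot.observe();M=panelT(0,0,YAW)[0];print(s["t"],"F panel",(M.T@s["contact_force"]).round(1),s["wrist_torque"]);print(rel(.010,0))
E
```

```text
8.6 F panel [2.8 1.4 6.4] [-0.12101595  0.23748458  0.03706137]
(array([ 7. , -0.7,  1.7]), array([-0.14, -0.44, -0.15]), array([ 0.54418865, -0.05711986,  0.09356713]))
```

```bash
python3 - <<'E'
from h import *
s=bot.observe();print(np.round(s["joint_positions"],3),np.round(s["dq"],3))
E
```

```text
[-0.26  -0.035 -0.907  0.083  0.065  3.056] [ 0.     0.    -0.001  0.003  0.    -0.001]
```

Call:
carry_out(moves=[{"tx": 0,"ty": 0,"tz": 0,"rx": 0,"ry": 0,"rz": 0,"claw": 5},{"tx": 0,"ty": 0,"tz": 0,"rx": 0,"ry": 0,"rz": 0,"claw": 5},{"tx": 0,"ty": 0,"tz": 0,"rx": 0,"ry": 0,"rz": 0,"claw": 5},{"tx": 0,"ty": 0,"tz": 0,"rx": 0,"ry": 0,"rz": 0,"claw": 5},{"tx": 0,"ty": 0,"tz": 0,"rx": 0,"ry": 0,"rz": 0,"claw": 5},{"tx": 0,"ty": 0,"tz": 0,"rx": 0,"ry": 0,"rz": 0,"claw": 5},{"tx": 0,"ty": 0,"tz": 0,"rx": 0,"ry": 0,"rz": 0,"claw": 5},{"tx": 0,"ty": 0,"tz": 0,"rx": 0,"ry": 0,"rz": 0,"claw": 5},{"tx": 0,"ty": 0,"tz": 0,"rx": 0,"ry": 0,"rz": 0,"claw": 5},{"tx": 0,"ty": 0,"tz": 0,"rx": 0,"ry": 0,"rz": 0,"claw": 5}])

```text
t: 9.43
eef_pos: [0.5374, -0.0568, 0.0909]
ee_rot: [0.95, -0.073, 0.304, 0.022]
contact_force: [-2.0, 1.3, 6.7]
width: 0.0191
gripper_force: 61.0
```

```bash
python3 - <<'E'
from h import *
s=bot.observe();M=panelT(0,0,YAW)[0];print(s["t"],"F panel",(M.T@s["contact_force"]).round(1));print(rel(.010,0),np.round(s["joint_positions"],3))
E
```

```text
9.4333 F panel [2.1 1.  6.7]
(array([ 7.1, -0.7,  1.7]), array([-0.14, -0.43, -0.15]), array([ 0.54418865, -0.05711986,  0.09356713])) [-0.26  -0.035 -0.907  0.083  0.065  3.056]
```

Call:
carry_out(moves=[{"tx": -1,"ty": 0,"tz": 0,"rx": 0,"ry": 0,"rz": 0,"claw": 5},{"tx": -2,"ty": 0,"tz": 0,"rx": 0,"ry": 0,"rz": 0,"claw": 5},{"tx": -3,"ty": 0,"tz": 0,"rx": 0,"ry": 0,"rz": 0,"claw": 5},{"tx": -4,"ty": 0,"tz": 0,"rx": 0,"ry": 0,"rz": 0,"claw": 5},{"tx": -5,"ty": 0,"tz": 0,"rx": 0,"ry": 0,"rz": 0,"claw": 5},{"tx": -6,"ty": 0,"tz": 0,"rx": 0,"ry": 0,"rz": 0,"claw": 5},{"tx": -6,"ty": 0,"tz": 0,"rx": 0,"ry": 0,"rz": 0,"claw": 5},{"tx": -6,"ty": 0,"tz": 0,"rx": 0,"ry": 0,"rz": 0,"claw": 5},{"tx": -6,"ty": 0,"tz": 0,"rx": 0,"ry": 0,"rz": 0,"claw": 5},{"tx": -6,"ty": 0,"tz": 0,"rx": 0,"ry": 0,"rz": 0,"claw": 5}])

```text
t: 10.27
eef_pos: [0.5328, -0.0562, 0.0877]
ee_rot: [0.95, -0.073, 0.304, 0.022]
contact_force: [-1.2, 0.7, 6.9]
width: 0.0196
gripper_force: 61.0
```

```bash
python3 - <<'E'
from h import *
s=bot.observe();M=panelT(0,0,YAW)[0];print(s["t"],"F panel",(M.T@s["contact_force"]).round(1));print(rel(.010,0),np.round(s["joint_positions"],3),np.round(s["joint_torque"],2))
E
```

```text
10.2667 F panel [2.9 0.5 6.3]
(array([12.7, -0.8,  1.8]), array([-0.13, -0.47, -0.15]), array([ 0.54418865, -0.05711986,  0.09356713])) [-0.262 -0.037 -0.919  0.073  0.066  3.055] [ -0.32 -18.93  21.36  -2.96   0.18   0.14]
```

Call:
carry_out(moves=[{"tx": -1,"ty": 0,"tz": 0,"rx": 0,"ry": 0,"rz": 0,"claw": 5},{"tx": -2.5,"ty": 0,"tz": 0,"rx": 0,"ry": 0,"rz": 0,"claw": 5},{"tx": -4,"ty": 0,"tz": 0,"rx": 0,"ry": 0,"rz": 0,"claw": 5},{"tx": -5.5,"ty": 0,"tz": 0,"rx": 0,"ry": 0,"rz": 0,"claw": 5},{"tx": -7,"ty": 0,"tz": 0,"rx": 0,"ry": 0,"rz": 0,"claw": 5},{"tx": -8.5,"ty": 0,"tz": 0,"rx": 0,"ry": 0,"rz": 0,"claw": 5},{"tx": -9.5,"ty": 0,"tz": 0,"rx": 0,"ry": 0,"rz": 0,"claw": 5},{"tx": -10.5,"ty": 0,"tz": 0,"rx": 0,"ry": 0,"rz": 0,"claw": 5},{"tx": -11,"ty": 0,"tz": 0,"rx": 0,"ry": 0,"rz": 0,"claw": 5},{"tx": -11,"ty": 0,"tz": 0,"rx": 0,"ry": 0,"rz": 0,"claw": 5}])

```text
t: 11.1
eef_pos: [0.5243, -0.0549, 0.0817]
ee_rot: [0.95, -0.073, 0.304, 0.022]
contact_force: [-1.1, 0.4, 6.7]
width: 0.019
gripper_force: 61.1
```

```bash
python3 - <<'E'
from h import *
s=bot.observe();M=panelT(0,0,YAW)[0];print(s["t"],"F panel",(M.T@s["contact_force"]).round(1));print(rel(.010,0),np.round(s["joint_positions"],3))
T=snapshot("top");S=snapshot("scene")
cv2.imwrite("pics/i.png",np.hstack([cv2.resize(c,(400,400),interpolation=cv2.INTER_CUBIC) for c in(T[155:205,245:295],S[165:215,215:265])])[:,:,::-1])
E
```

```text
11.1 F panel [2.9 0.2 6.1]
(array([23.2, -0.8,  1.9]), array([-0.13, -0.52, -0.14]), array([ 0.54418865, -0.05711986,  0.09356713])) [-0.265 -0.041 -0.942  0.053  0.067  3.052]
```

View pics/i.png

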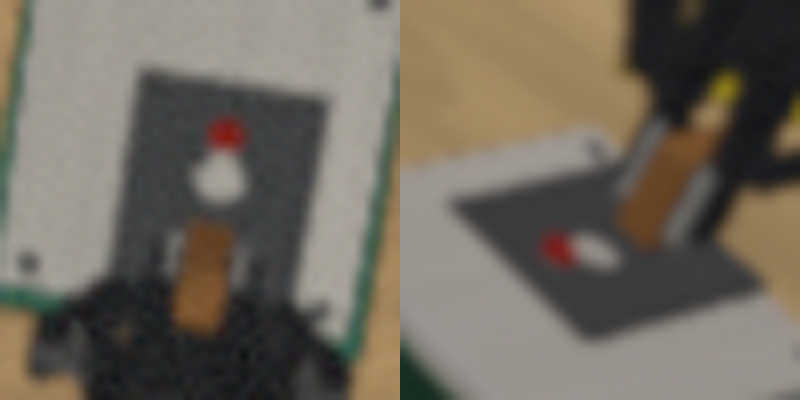

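The red head sits in the narrow slot, at top-crop (226,134) and scene-crop (557,250), with the large hole clear. Pushing on to the end stop.

Call:
carry_out(moves=[{"tx": -0.3,"ty": 0,"tz": 0,"rx": 0,"ry": 0,"rz": 0,"claw": 5},{"tx": -0.6,"ty": 0,"tz": 0,"rx": 0,"ry": 0,"rz": 0,"claw": 5},{"tx": -0.9,"ty": 0,"tz": 0,"rx": 0,"ry": 0,"rz": 0,"claw": 5},{"tx": -1.2,"ty": 0,"tz": 0,"rx": 0,"ry": 0,"rz": 0,"claw": 5},{"tx": -1.5,"ty": 0,"tz": 0,"rx": 0,"ry": 0,"rz": 0,"claw": 5},{"tx": -1.8,"ty": 0,"tz": 0,"rx": 0,"ry": 0,"rz": 0,"claw": 5},{"tx": -2.1,"ty": 0,"tz": 0,"rx": 0,"ry": 0,"rz": 0,"claw": 5},{"tx": -2.4,"ty": 0,"tz": 0,"rx": 0,"ry": 0,"rz": 0,"claw": 5},{"tx": -2.4,"ty": 0,"tz": 0,"rx": 0,"ry": 0,"rz": 0,"claw": 5},{"tx": -2.4,"ty": 0,"tz": 0,"rx": 0,"ry": 0,"rz": 0,"claw": 5}])

```text
t: 12.03
eef_pos: [0.5237, -0.0548, 0.0813]
ee_rot: [0.949, -0.073, 0.305, 0.022]
contact_force: [1.6, 0.6, 6.8]
width: 0.0194
gripper_force: 61.1
```

```bash
python3 - <<'E'
from h import *
s=bot.observe();M=panelT(0,0,YAW)[0];print(s["t"],"F panel",(M.T@s["contact_force"]).round(1));print(rel(.010,0))
E
```

```text
12.0333 F panel [5.1 0.9 4.8]
(array([23.9, -0.8,  2.1]), array([-0.14, -0.66, -0.13]), array([ 0.54418865, -0.05711986,  0.09356713]))
```

Call:
carry_out(moves=[{"tx": -0.5,"ty": 0,"tz": 0,"rx": 0,"ry": 0,"rz": 0,"claw": 5},{"tx": -1,"ty": 0,"tz": 0,"rx": 0,"ry": 0,"rz": 0,"claw": 5},{"tx": -1.5,"ty": 0,"tz": 0,"rx": 0,"ry": 0,"rz": 0,"claw": 5},{"tx": -2,"ty": 0,"tz": 0,"rx": 0,"ry": 0,"rz": 0,"claw": 5},{"tx": -2.5,"ty": 0,"tz": 0,"rx": 0,"ry": 0,"rz": 0,"claw": 5},{"tx": -3,"ty": 0,"tz": 0,"rx": 0,"ry": 0,"rz": 0,"claw": 5},{"tx": -3.5,"ty": 0,"tz": 0,"rx": 0,"ry": 0,"rz": 0,"claw": 5},{"tx": -4,"ty": 0,"tz": 0,"rx": 0,"ry": 0,"rz": 0,"claw": 5},{"tx": -4,"ty": 0,"tz": 0,"rx": 0,"ry": 0,"rz": 0,"claw": 5},{"tx": -4,"ty": 0,"tz": 0,"rx": 0,"ry": 0,"rz": 0,"claw": 5}])

```text
t: 12.87
eef_pos: [0.5233, -0.0548, 0.0813]
ee_rot: [0.948, -0.073, 0.308, 0.022]
contact_force: [5.4, 0.1, 6.8]
width: 0.0196
gripper_force: 60.6
```

```bash
python3 - <<'E'
from h import *
s=bot.observe();M=panelT(0,0,YAW)[0];print(s["t"],"F panel",(M.T@s["contact_force"]).round(1));print(rel(.010,0))
E
```

```text
12.8667 F panel [8.2 0.9 2.5]
(array([24.2, -0.9,  2.4]), array([-0.16, -1.  , -0.11]), array([ 0.54418865, -0.05711986,  0.09356713]))
```

It is stopped at 24 mm with the reaction building, so the stud is home. Relaxing, opening and backing off square to the panel.

Call:
carry_out(moves=[{"tx": 2,"ty": 0,"tz": 0,"rx": 0,"ry": 0,"rz": 0,"claw": 5},{"tx": 4,"ty": 0,"tz": 0,"rx": 0,"ry": 0,"rz": 0,"claw": 5},{"tx": 4.5,"ty": 0,"tz": 0,"rx": 0,"ry": 0,"rz": 0,"claw": 5},{"tx": 4.5,"ty": 0,"tz": 0,"rx": 0,"ry": 0,"rz": 0,"claw": 5},{"tx": 4.5,"ty": 0,"tz": 0,"rx": 0,"ry": 0,"rz": 0,"claw": 25},{"tx": 4.5,"ty": 0,"tz": 0,"rx": 0,"ry": 0,"rz": 0,"claw": 40},{"tx": 4.5,"ty": 0,"tz": 0,"rx": 0,"ry": 0,"rz": 0,"claw": 55},{"tx": 4.5,"ty": 0,"tz": 0,"rx": 0,"ry": 0,"rz": 0,"claw": 55},{"tx": 4.5,"ty": 0,"tz": 0,"rx": 0,"ry": 0,"rz": 0,"claw": 55},{"tx": 4.5,"ty": 0,"tz": 0,"rx": 0,"ry": 0,"rz": 0,"claw": 55}])

```text
t: 13.7
eef_pos: [0.5179, -0.0533, 0.0762]
ee_rot: [0.951, -0.074, 0.299, 0.021]
contact_force: [1.1, 0.8, -0.3]
width: 0.0544
gripper_force: 0.0
```

Call:
carry_out(moves=[{"tx": 0,"ty": 0,"tz": 0,"rx": 0,"ry": 0,"rz": 0,"claw": 55},{"tx": 0,"ty": 0,"tz": -4,"rx": 0,"ry": 0,"rz": 0,"claw": 55},{"tx": 0,"ty": 0,"tz": -12,"rx": 0,"ry": 0,"rz": 0,"claw": 55},{"tx": 0,"ty": 0,"tz": -24,"rx": 0,"ry": 0,"rz": 0,"claw": 55},{"tx": 0,"ty": 0,"tz": -38,"rx": 0,"ry": 0,"rz": 0,"claw": 55},{"tx": 0,"ty": 0,"tz": -54,"rx": 0,"ry": 0,"rz": 0,"claw": 55},{"tx": 0,"ty": 0,"tz": -70,"rx": 0,"ry": 0,"rz": 0,"claw": 55},{"tx": 0,"ty": 0,"tz": -85,"rx": 0,"ry": 0,"rz": 0,"claw": 55},{"tx": 0,"ty": 0,"tz": -95,"rx": 0,"ry": 0,"rz": 0,"claw": 55},{"tx": 0,"ty": 0,"tz": -100,"rx": 0,"ry": 0,"rz": 0,"claw": 55}])

```text
t: 14.53
eef_pos: [0.4613, -0.045, 0.1606]
ee_rot: [0.951, -0.074, 0.301, 0.021]
contact_force: [-0.6, 0.3, -0.6]
width: 0.055
gripper_force: 0.0
```

```bash
python3 - <<'E'
from h import *
s=bot.observe();print(s["t"],s["eef_pos"],s["contact_force"],s["width"])
T=snapshot("top");S=snapshot("scene")
cv2.imwrite("pics/j.png",np.hstack([cv2.resize(c,(400,400),interpolation=cv2.INTER_CUBIC) for c in(T[155:205,245:295],S[165:215,215:265])])[:,:,::-1])
E
```

```text
14.5333 [ 0.46133026 -0.04501296  0.16055432] [-0.62124972  0.30387028 -0.56918215] 0.05502591401455201
```

View pics/j.png

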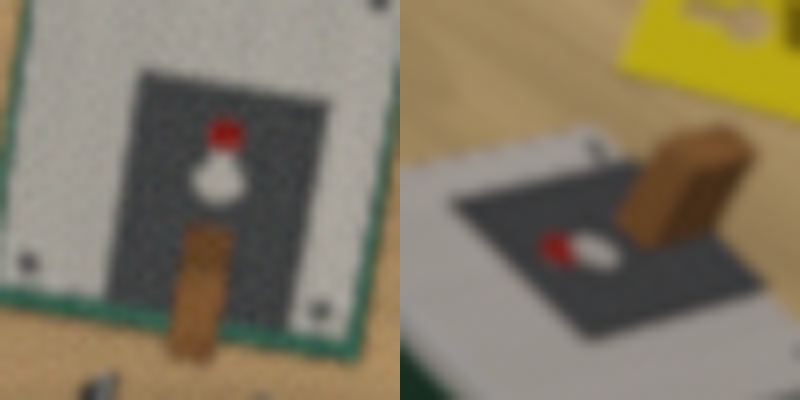

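```bash
python3 - <<'E'
from h import *
a,b=[cv2.cvtColor(cv2.imread(f"pics/{f}.png"),6).astype(np.float32) for f in "ij"]
T=[x[40:130,100:360] for x in(a,b)];S=[x[190:390,440:620] for x in(a,b)]
# subpixel top edge along rows near midline (top view)
for x in(a,b): print("top edge row", np.mean([np.interp(-110,-x[40:120,c][::1],np.arange(40,120)) for c in range(200,212)]), "darks",x[100,180],x[50,180])
M=panelT(0,0,YAW)[0]
for n,o,ofs in(("top",(245,155),0),("scene",(215,165),400)):
    f=lambda X:((proj(n,X)-o+.5)*8+[ofs,0]).round(1)
    for d in(0,.002): print(n,d,"head",f(STUD+M@[0,0,.011]),"corners",[f(STUD+M@[.021+d,y,.004]) for y in(.04,-.04)],"hole",f(STUD+M@[-.024+d,0,.004]))
E
```

```text
top edge row 77.77777777777779 darks 64.0 159.0
top edge row 80.9 darks 65.0 159.0
top 0 head [223.2 135.4] corners [array([134.7,  66.8]), array([328.8,  97.8])] hole [215.8 178.9]
top 0.002 head [223.2 135.4] corners [array([135.4,  62.4]), array([329.6,  93.5])] hole [216.5 174.6]
scene 0 head [560.9 242.9] corners [array([587.4, 338. ]), array([446.4, 198. ])] hole [594.5 245.8]
scene 0.002 head [560.9 242.9] corners [array([583.9, 339. ]), array([442.8, 198.8])] hole [591.1 246.8]
```

```bash
python3 -c "
from rig import ticket
print(ticket.finish_job())"
```

```text
the job is handed in; nothing more can be done
None
```

The hand rest is hung flush on the panel with the stud fully home in the narrow end; I released it, backed the gripper clear, left the other items alone and handed the job in at about 14.6 s.

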